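Locate a scrap hard drive in its dismantling fixture and lay on the hold-down bar

TASK

Get the hard drive ready for unscrewing: slide it flat along the blue fixture plate, without lifting it, until it is fully home against both brass dowels and the yellow end stop. Then put the orange hold-down bar's hole over the tall rod, with the bar running from the rod straight across the drive, and lower it gently, without letting it drop, until it lies flat on the drive and the rod's collar, the drive still fully home. Let go, and leave the screwdriver, jar and fan where they are.

Things in the scene. Friction and masses are not known exactly. Their poses are not given: they have to be found in the camera images.
- fixture: Blue plate fixed to the bench, 280 (x) x 290 (y) x 12 mm thick. Origin: centre of its underside, on the bench. Its +x points away from the robot (yaw up to 0.3 rad either way) to the side with dowels and rod, +y to the end-stop side. Flat screw heads in its corners.
- dowel_a (a point): Foot, on the plate's top, of the first brass dowel: 12 mm diameter, 20 mm tall, at x = 57, y = -35 mm in the plate's frame. The dowels touch the drive's long side at x = 51 mm.
- dowel_b (a point): Foot of the second, equal brass dowel, at x = 57, y = 75 mm in the plate's frame.
- stop (a point): Point, at plate-top height, on the rounded nose of the yellow end stop that the drive touches; at x = 0, y = 93.5 mm in the plate's frame. The nose is an upright cylinder of 20 mm diameter, the block behind it 50 (x) x 18 (y) mm, both 20 mm tall.
- rod_tip (a point): Centre of the top of the vertical steel rod, 132 mm above the bench, at x = 105, y = 20 mm in the plate's frame. Rod 14 mm diameter, its top 15 mm tapering to 4 mm. Round its foot a collar of 26 mm diameter, top 26 mm above the plate, level with the drive's top.
- seat (a point): Point on the plate's top, at x = 0, y = 20 mm in the plate's frame, where the drive's origin comes when it is home.
- drive: Aluminium hard drive, a block 102 (x) x 147 (y) x 26 mm tall, 0.4 to 0.75 kg, loose and askew on the plate, 3 to 5 cm short of the dowels, 4 to 6 cm short of the stop. Too wide to grasp: push low on its sides with closed fingers; under 10 N moves it. Origin: centre of its underside. Home: +x long side on both dowels, +y short side on the stop, axes parallel to the plate's.
- bar: Orange bar, 200 (x) x 45 (y) x 20 mm, 0.45 kg, flat on the bench left or right of the plate, +x end pointing away from the robot (yaw up to 0.4 rad). Origin: centre of its underside. Black grip block mid-top, 45 (x) x 22 (y) mm, 20 to 54 mm above the underside, to pinch across y, at the centre of mass. In place its origin is at x = 25, y = 20, z = 38 mm in the plate's frame, x axes parallel.
- bar_hole (a point): Centre of the lower mouth of the bar's vertical through hole, 18 mm diameter, 80 mm from the bar's middle towards its +x end.
- screwdriver: Bystander: screwdriver with red handle, about 190 mm long, lying on the bench on the other side of the plate from the bar.
- jar: Bystander: glass jar with steel lid, 70 mm diameter, 90 mm tall, at the far right of the plate.
- fan: Bystander: black case fan with grey blades, 120 x 120 x 25 mm, lying flat at the far left of the plate.

How it is judged:
By the outcome, as a careful person would: the job done as asked, in the order asked, and still so for the second after the job is handed in, with the robot touching nothing.
It also fails if it takes over 72 s, if anything falls off the work surface, if the arm or the gripper's body presses on something with over 40 N, if the wrist force passes 120 N, or if a joint passes its speed limit or range.

ROBOT

A 6-joint arm with a two-finger parallel gripper is mounted at the origin on the work surface. World frame = base frame: x ahead of the robot, y to its left, z up, the work surface at z = 0. Lengths are in m, angles in rad, forces in N, time in s.
With the tool pointing down it reaches from about 0.3 to 1 m from the base axis. Payload 5.1 kg.
Tool frame: the origin (TCP) lies at the very end of the fingers, on their centre line; the grasp point (between the pads) lies 19 mm behind it; z points along the fingers, y is the line along which they close (so a half turn about z gives the same grasp; the last joint's range is limited). The gripper opens to 95 mm and grips with 3 to 60 N. Pads are 20 mm wide; open, the fingers measure 119 mm over their backs; the gripper's body (75 mm by 180 mm) begins 59 mm behind the grasp point.
Start: joints at [-1.306, 0.124, 1.65, -0, 1.367, -0.083], TCP at [0.222, -0.611, 0.215] pointing down, gripper open.
Joint ranges: [-2.61, 2.61], [-1.02, 2.33], [0.03, 2.71], [-1.35, 4.49], [0.32, 2.68], [-2.91, 2.91]. Speed limits (rad/s): [2.57, 2.57, 3.14, 3.14, 3.14, 3.14].

INTERFACE

Orientations are given as a unit quaternion [w, x, y, z].
In Python, from bench import r gives the robot as it stands. Calls block until the motion is done:
- r.movep(position, orientation): joint-space move of the TCP to a pose.
- r.move_linear(position, attitude=None, speed=0.15, f_stop=None): straight line of the TCP; attitude=None keeps the orientation; speed is the mean speed in m/s. With f_stop (N) it stops when the force on the tool has changed by that much, and returns True; else False.
- r.goto_joints(angles): joint-space move.
- r.command_gripper(opening, newtons=None): finger opening in m; newtons is the grip in N (None keeps the last); returns when the fingers have stopped.
- r.wait(seconds).
- r.ik(position, orientation): joint angles nearest the present ones, or None.
- r.state(): the state.
- r.snapshot(name): name is "scene" or "top" or "wrist"; returns a dict with "image" (480x640x3 uint8, red, green, blue), "fx", "fy", "cx", "cy" (pixels), "world_from_camera" (4x4, takes a point from camera to world coordinates). Camera axes: x right, y down, z forward; pixel columns grow to the right and rows downward; lengths in m; the calibration is good to about 2 mm. A picture is of the moment at which its call begins. There is no depth.
A pose or a line that the arm cannot do raises r.IKError and nothing moves.
- r.sign_off(): hands the job in; it is judged then, once.
The state is a dict: "clock": time; "q": joint angles; "joint_vel": joint speeds; "joint_torque": joint torques, N m; "eef_pos": TCP position; "tool_rot": TCP orientation; "contact_force": force on the tool from outside, world axes, zero at the start; "moment": the same for the moment, N m; "gripper_width": finger opening in m; "grasp_force": force on a finger pad.
Only numpy, scipy, OpenCV 4.12 (cv2) and the standard library are available. Lean on these libraries where they do the work, as an engineer would, in place of code of your own. Each camera call takes 0.05 s, during which the arm holds its last target. There are 200 camera calls.

## Working session

There is one attempt and no reset: what is moved stays moved. The work goes in short steps, each a Python script; the robot and the scene stay as the last script left them, time stands still between calls to the robot, and variables do not carry over. Pictures are saved under pics/ and viewed, at most 10 in all, crops included, and the job is handed in when it is done.

```bash
ls; mkdir -p pics; python3 - <<'E'
from bench import r
import cv2,numpy as np
for n in ["top","scene"]:
    s=r.snapshot(n); cv2.imwrite(f"pics/{n}0.png",s["image"][:,:,::-1]); print(n,s["fx"],s["fy"],s["cx"],s["cy"],np.round(s["world_from_camera"],4).tolist())
print(r.state())
E
```

```text
pics
top 599.3160799401657 599.3160799401657 313.252686454496 240.30715663124056 [[-0.0082, -0.9962, 0.0865, 0.494], [-1.0, 0.0081, -0.0014, -0.0144], [0.0007, -0.0865, -0.9962, 1.2015], [0.0, 0.0, 0.0, 1.0]]
scene 540.1037740931881 540.1037740931881 321.03857529607103 231.95085680905285 [[0.5205, 0.69, -0.503, 1.1063], [0.8538, -0.414, 0.3157, -0.2964], [0.0096, -0.5938, -0.8046, 0.9149], [0.0, 0.0, 0.0, 1.0]]
{'clock': 0.1, 'q': array([-1.30560059e+00,  1.24441476e-01,  1.65152549e+00, -4.99469668e-05,
        1.36747671e+00, -8.26086045e-02]), 'joint_vel': array([ 0.00111984, -0.00114104, -0.00121821, -0.00064867, -0.00017961,
        0.00116838]), 'joint_torque': array([-2.25654858e-04, -4.18880081e+01, -3.61096287e+01,  7.75916409e-02,
        4.61555226e-02, -6.53162874e-05]), 'eef_pos': array([ 0.22134602, -0.61054346,  0.213516  ]), 'tool_rot': array([-9.19424550e-04,  9.84915788e-01,  1.73031887e-01, -1.08728177e-04]), 'contact_force': array([ 0.19364504, -0.33725891,  0.4325649 ]), 'moment': array([0.00608086, 0.02307656, 0.00010382]), 'grasp_force': 0.0, 'gripper_width': 0.09507864962485951}
```

View pics/top0.png

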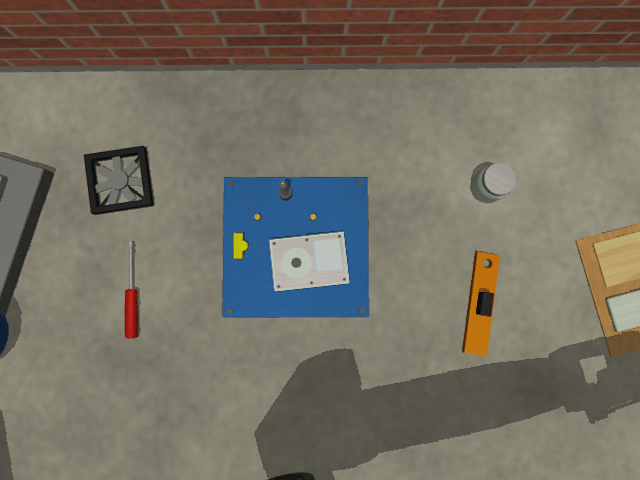

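View pics/scene0.png

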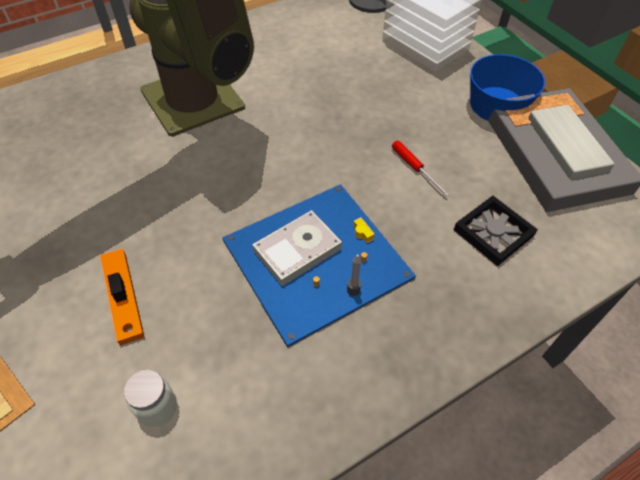

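The top view shows the plate at (222–369, 177–318), the drive around (310, 262), the rod tip at about (285, 183), and the bar from (487, 262) at its hole to (475, 353). The fan and screwdriver are on the left and the jar is on the right. Next I'll measure by segmentation.

```bash
cat > h.py <<'E'
import numpy as np,cv2
from bench import r
from scipy.optimize import least_squares
def back(s,uv,z):
    uv=np.atleast_2d(uv).astype(float); T=np.array(s["world_from_camera"])
    d=np.c_[(uv[:,0]-s["cx"])/s["fx"],(uv[:,1]-s["cy"])/s["fy"],np.ones(len(uv))]@T[:3,:3].T
    return T[:3,3]+d*((z-T[2,3])/d[:,2])[:,None]
def proj(s,P):
    T=np.array(s["world_from_camera"]); c=(np.atleast_2d(P)-T[:3,3])@T[:3,:3]
    return np.c_[c[:,0]/c[:,2]*s["fx"]+s["cx"],c[:,1]/c[:,2]*s["fy"]+s["cy"]]
def R2(a): return np.array([[np.cos(a),-np.sin(a)],[np.sin(a),np.cos(a)]])
def hsv(s): return cv2.cvtColor(s["image"],cv2.COLOR_RGB2HSV)
def mask(s,name):
    h=hsv(s); H,S,V=[h[:,:,i].astype(int) for i in range(3)]
    m={"plate":(H>98)&(H<118)&(S>150),"bar":(H>8)&(H<20)&(S>200)&(V>120),"drive":(S<60)&(V>170)}[name]
    return m.astype(np.uint8)*255
def quad(s,name,z,roi=None):
    m=mask(s,name)
    if roi is not None:
        k=np.zeros_like(m); k[roi[1]:roi[3],roi[0]:roi[2]]=1; m=m*k
    cs,_=cv2.findContours(m,cv2.RETR_EXTERNAL,cv2.CHAIN_APPROX_NONE)
    c=max(cs,key=cv2.contourArea)[:,0]
    p=back(s,c,z)[:,:2]; (cx,cy),(w,h),a=cv2.minAreaRect((p*1000).astype(np.float32))
    return np.array([cx,cy])/1000,(w,h),a,c
def down(yaw):  # tool x axis at yaw in world, z down
    return [0.0,np.cos(yaw/2),np.sin(yaw/2),0.0]
def save(s,n): cv2.imwrite(f"pics/{n}.png",s["image"][:,:,::-1])
E
python3 - <<'E'
from h import *
s=r.snapshot("top")
print("plate",quad(s,"plate",.012)[:3]); print("drive",quad(s,"drive",.038,(250,215,365,310))[:3]); print("bar",quad(s,"bar",.02,(450,240,510,365))[:3])
print(back(s,[[285,182.5]],.132),back(s,[[487.5,263.5]],.02), back(s,[[257,216],[313,216]],.032),back(s,[246,246],.032))
im=cv2.resize(s["image"][165:325,215:375,::-1],None,fx=3.7,fy=3.7,interpolation=cv2.INTER_CUBIC)
im2=cv2.resize(s["image"][240:365,455:505,::-1],None,fx=4,fy=4,interpolation=cv2.INTER_CUBIC)
o=np.zeros((592,800,3),np.uint8);o[:,:592]=im;o[:500,596:796]=im2;cv2.imwrite("pics/crop.png",o)
E
```

```text
plate (array([0.58663275, 0.02025748]), (287.253173828125, 277.50439453125), 89.5383071899414)
drive (array([ 0.55473724, -0.00720737]), (100.08580780029297, 145.25628662109375), 5.853174686431885)
bar (array([ 0.47046481, -0.34498636]), (44.017635345458984, 198.11410522460938), 80.63516235351562)
[[0.6921238  0.03428821 0.132     ]] [[ 0.54791209 -0.35937258  0.02      ]] [[ 0.64443896  0.09414822  0.032     ]
 [ 0.64354718 -0.01591918  0.032     ]] [[0.58547231 0.11567692 0.032     ]]
```

View pics/crop.png

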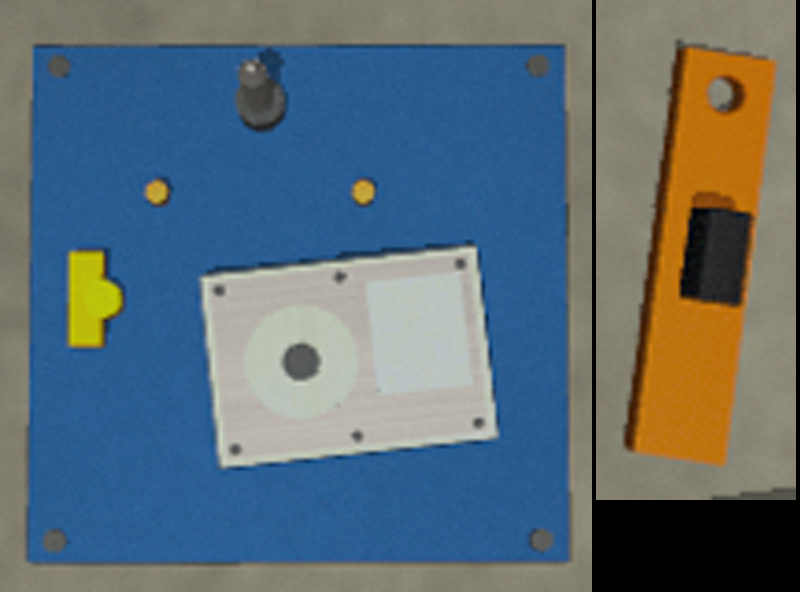

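```bash
python3 - <<'E'
from h import *
import pickle
r.movep([.46,-.36,.30],down(np.pi/2-.1)); r.wait(.3); a=r.snapshot("wrist"); save(a,"wbar")
r.command_gripper(0.0,20)
r.movep([.56,.02,.36],down(np.pi/2)); r.wait(.3); b=r.snapshot("wrist"); save(b,"wplate")
pickle.dump((a,b),open("w.pkl","wb"))
print(np.round(a["world_from_camera"],3),a["fx"],r.state()["clock"])
E
```

```text
[[ 0.995 -0.098 -0.029  0.468]
 [-0.102 -0.955 -0.277 -0.282]
 [-0.001  0.279 -0.96   0.469]
 [ 0.     0.     0.     1.   ]] 376.6194241788838 5.1833
```

View pics/wbar.png

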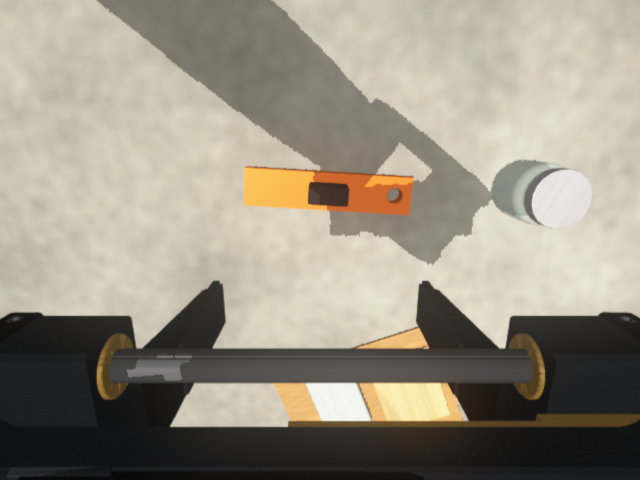

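View pics/wplate.png

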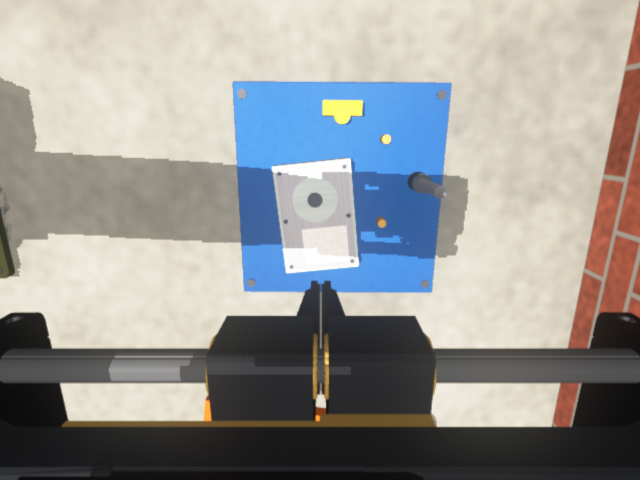

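The wrist views show the bar centred at about (328, 191) with its hole at (394, 195). The plate corners are at (233,83), (450,83), (432,292) and (243,292), the dowel tops at (387,139) and (382,223), and the rod tip at (444,193). I'll fit poses from both cameras.

```bash
python3 - <<'E'
from h import *
import pickle
a,b=pickle.load(open("w.pkl","rb")); t=r.snapshot("top")
# plate features in plate frame
F=np.array([[-140,145,12],[140,145,12],[140,-145,12],[-140,-145,12],[57,75,32],[57,-35,32],[105,20,132]])/1e3
U={"w":(b,[[233.5,82],[450,83],[432,292],[243.5,292],[387,139.5],[382,223.5],[444,193.5]]),
   "t":(t,np.array([[30,562],[35,46],[565,46],[569,561],[157,192],[363,192],[253,68]])/3.7+[215,165])}
def W(p,F): return np.c_[F[:,:2]@R2(p[2]).T+p[:2],F[:,2]]
for k in ("w","t","wt"):
    f=lambda p:np.concatenate([(proj(U[c][0],W(p,F))-U[c][1]).ravel()/ (1 if c=='w' else .9) for c in k])
    o=least_squares(f,[.587,.02,0],loss="soft_l1"); print(k,o.x,np.round(f(o.x),1))
# bar
G=np.array([[-100,22.5,20],[100,22.5,20],[100,-22.5,20],[-100,-22.5,20],[80,0,20]])/1e3
V={"w":(a,[[246,168.5],[412.5,177.5],[410.5,215.5],[244,205.5],[394,195]]),
   "t":(t,np.array([[640,448],[683-0,47],[777,60],[726,465],[724,94]]-np.array([596,0]))/4+[455,240])}
for k in ("w","t","wt"):
    f=lambda p:np.concatenate([(proj(V[c][0],W(p,G))-V[c][1]).ravel() for c in k])
    o=least_squares(f,[.47,-.345,-.12],loss="soft_l1"); print(k,o.x,np.round(f(o.x),1))
o=np.zeros((600,800,3),np.uint8)
o[:360,:]=cv2.resize(a["image"][150:231,235:415,::-1],(800,360),interpolation=cv2.INTER_CUBIC)
cv2.imwrite("pics/crop2.png",o[:360])
E
```

```text
w [ 0.58640472  0.01878592 -0.00459752] [-2.5 -0.7  1.7 -1.1  0.2  1.2 -0.   0.7 -0.9 -0.3 -0.1  0.2  0.7  0.8]
t [ 0.58534109  0.01850657 -0.00716719] [-1.   0.5 -0.6 -0.4  0.5 -0.5  0.7  0.7  0.1 -0.1  0.4 -0.2 -0.3  0. ]
wt [ 0.58597632  0.01864978 -0.00498985] [-2.8 -0.7  1.4 -1.  -0.2  1.3 -0.4  0.7 -1.2 -0.2 -0.4  0.3  0.3  0.9
 -0.9  0.4 -0.8 -0.6  0.2 -1.1  0.8  0.1 -0.  -0.4  0.3 -0.6 -0.6 -0.3]
w [ 0.47033575 -0.34724718 -0.15684762] [-1.9 -0.5  1.5  0.  -1.1 -0.5  0.1  0.5  1.   0.6]
t [ 0.46948161 -0.34703786 -0.14972325] [-0.9  1.   0.4 -0.2 -0.5 -0.3  0.5  0.   0.3 -0.3]
wt [ 0.46996683 -0.34717315 -0.15487679] [-2.3 -0.3  1.1 -0.2 -1.4 -0.7 -0.2  0.6  0.7  0.4 -1.1  0.6  0.7 -0.5
 -0.2 -0.4  0.3 -0.2  0.6 -0.6]
```

View pics/crop2.png

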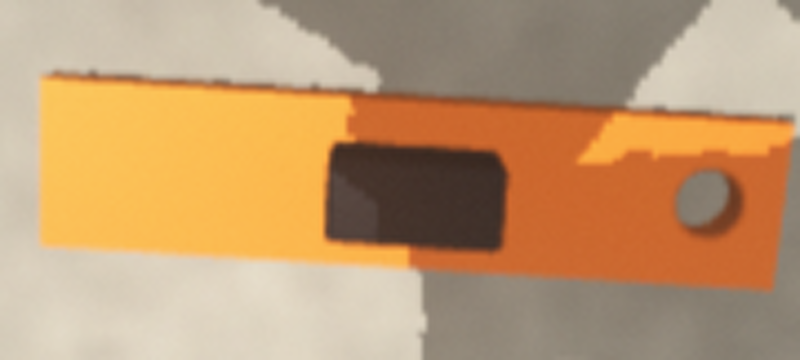

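```bash
cat >> h.py <<'E'
PC=np.array([.5859,.0186]); PY=-.006
def pw(x,y,z): # plate frame mm (z world mm) -> world
    return [*(PC+R2(PY)@np.array([x,y])/1e3),z/1e3]
D=down(np.pi/2+PY)
def where():
    s=r.state(); return np.round(np.r_[(R2(-PY)@(s["eef_pos"][:2]-PC))*1e3,s["eef_pos"][2]*1e3,s["contact_force"]],1),round(s["clock"],1)
E
python3 - <<'E'
from h import *
r.movep(pw(-30,-132,80),D); r.move_linear(pw(-30,-132,20),speed=.1)
print(where()); print(r.move_linear(pw(-30,-68,20),speed=.04,f_stop=25)); print(where())
r.move_linear(pw(-30,-85,20),speed=.1); r.move_linear(pw(-30,-120,80),speed=.2)
r.movep(pw(-125,20,80),D); r.move_linear(pw(-125,20,20),speed=.1)
print(where()); print(r.move_linear(pw(-58,20,20),speed=.04,f_stop=20)); print(where())
s=r.snapshot("top"); cv2.imwrite("pics/p1.png",cv2.resize(s["image"][165:325,215:375,::-1],None,fx=3.7,fy=3.7,interpolation=cv2.INTER_CUBIC))
E
```

```text
(array([-2.950e+01, -1.321e+02,  2.040e+01,  1.000e-01,  2.000e-01,
        2.000e-01]), 7.2)
False
(array([-30. , -68. ,  20. ,  -0.8,  -2.8,   1.6]), 8.9)
(array([-124.4,   19.8,   20.4,    0. ,   -0.4,    0.4]), 11.2)
False
(array([-60.2,  20.3,  19.8,  -9.2,   0.5,   7.8]), 13.0)
```

View pics/p1.png

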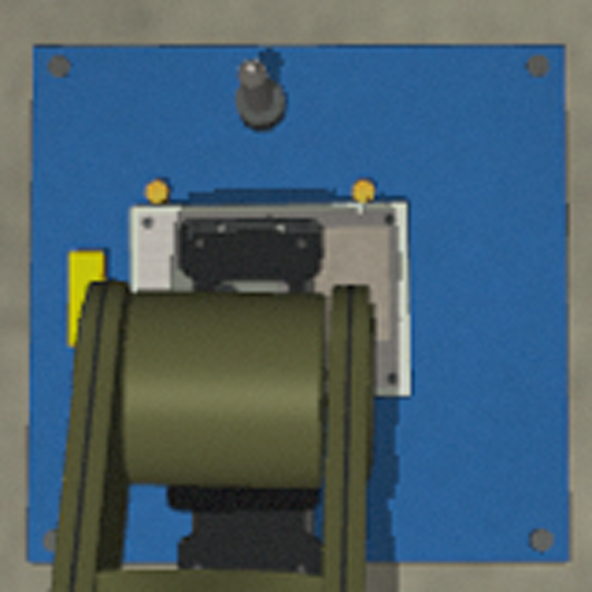

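The drive is now square against both dowels, with its left edge at crop column 130. That leaves a few mm to the stop nose. Next I'll push it into the stop and re-seat both ways.

```bash
python3 - <<'E'
from h import *
def px():
    r.movep(pw(-80,20,80),D) ; r.move_linear(pw(-80,20,20),speed=.12); print("x",r.move_linear(pw(-57,20,20),speed=.03,f_stop=14),where()); r.move_linear(pw(-75,20,20),speed=.08); r.move_linear(pw(-80,20,80),speed=.2)
def py():
    r.movep(pw(2,-95,80),D); r.move_linear(pw(2,-95,20),speed=.12); print("y",r.move_linear(pw(2,-59,20),speed=.03,f_stop=14),where()); r.move_linear(pw(2,-80,20),speed=.08); r.move_linear(pw(2,-95,80),speed=.2)
r.move_linear(pw(-75,20,20),speed=.1); r.move_linear(pw(-80,20,80),speed=.2)
py(); px(); py()
r.movep([.45,-.25,.25],down(np.pi/2-.4)); s=r.snapshot("top")
print(quad(s,"drive",.038,(240,205,365,310))[:3],where())
cv2.imwrite("pics/p2.png",cv2.resize(s["image"][205:285,230:340,::-1],None,fx=7,fy=7,interpolation=cv2.INTER_CUBIC))
E
```

```text
y True (array([  2. , -64.4,  19.8,   0.2,  -1.8,   0.9]), 16.1)
x True (array([-60. ,  20. ,  19.8,   0.2,  -0.5,  -0.2]), 18.9)
y True (array([  2. , -64.4,  19.8,  -0.1,  -1. ,  -0.1]), 22.0)
(array([0.5850379 , 0.03916522]), (100.31590270996094, 144.4800567626953), 0.41310110688209534) (array([-134.3, -268.3,  248. ,   -0.4,   -0.3,   -0.3]), 23.9)
```

View pics/p2.png

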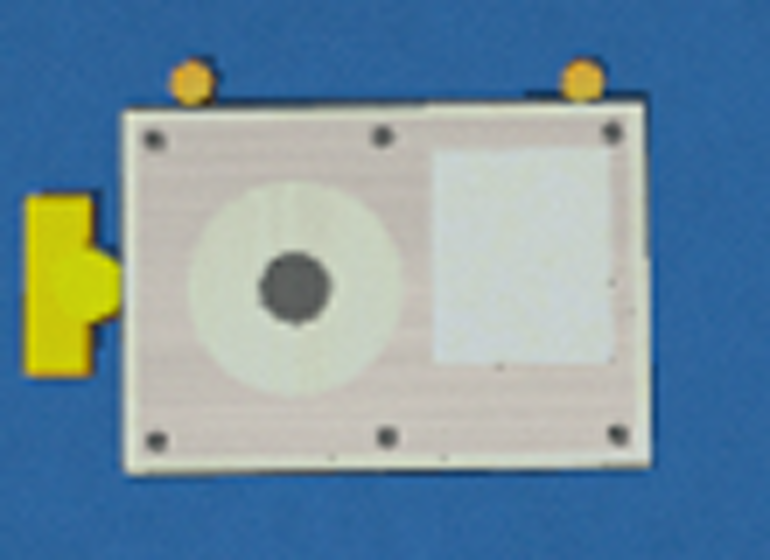

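The drive sits against the stop nose, but it looks yawed about 0.013 rad, leaving a gap of about 1 mm at dowel_b (crop 192, 103). I'll re-seat it with the pushes offset towards dowel_b.

```bash
cat >> h.py <<'E'
def px(y,f=16):
    r.movep(pw(-72,y,75),D) ; r.move_linear(pw(-72,y,20),speed=.15); print("x",r.move_linear(pw(-55,y,20),speed=.03,f_stop=f),where()); r.move_linear(pw(-70,y,20),speed=.08); r.move_linear(pw(-72,y,75),speed=.25)
def py(x,f=14):
    r.movep(pw(x,-80,75),D); r.move_linear(pw(x,-80,20),speed=.15); print("y",r.move_linear(pw(x,-58,20),speed=.03,f_stop=f),where()); r.move_linear(pw(x,-75,20),speed=.08); r.move_linear(pw(x,-80,75),speed=.25)
def drive(tag):
    s=r.snapshot("top")
    c,_,a,cc=quad(s,"drive",.038,(240,205,365,310)); p=back(s,cc,.038)[:,:2]
    q=(p-p.mean(0))@R2(PY)  # plate-axes coords
    out=[]
    for i,sg in((0,1),(0,-1),(1,1),(1,-1)):
        e=q[:,i]*sg; o=q[:,1-i]; lim=60 if i==0 else 42
        k=(e>(.045 if i==0 else .066))&(abs(o)<lim/1e3); m=np.polyfit(o[k],q[k,i],1); out.append(round(m[0]*(-1 if i==0 else 1)*1e3,1))
    print(tag,c,a,"yaw rel plate mrad",out,r.state()["clock"]); return s
E
python3 - <<'E'
from h import *
drive("before")
r.movep(pw(-90,45,100),D)
px(45); py(-12)
r.movep([.45,-.25,.25],down(np.pi/2-.4)); s=drive("after")
cv2.imwrite("pics/p3.png",cv2.resize(s["image"][205:285,230:340,::-1],None,fx=7,fy=7,interpolation=cv2.INTER_CUBIC))
E
```

```text
before [0.58503094 0.03916026] 0.3997402489185333 yaw rel plate mrad [np.float64(22.1), np.float64(-2.2), np.float64(7.2), np.float64(29.9)] 23.975
x True (array([-59.4,  45.2,  20.4,   0.1,  -0. ,  -0.5]), 26.6)
y True (array([-11.8, -64.5,  20.4,   0.3,  -1.8,   2.2]), 28.9)
after [0.58554675 0.03929184] 89.53553771972656 yaw rel plate mrad [np.float64(8.0), np.float64(16.4), np.float64(7.2), np.float64(29.2)] 30.7167
```

View pics/p3.png

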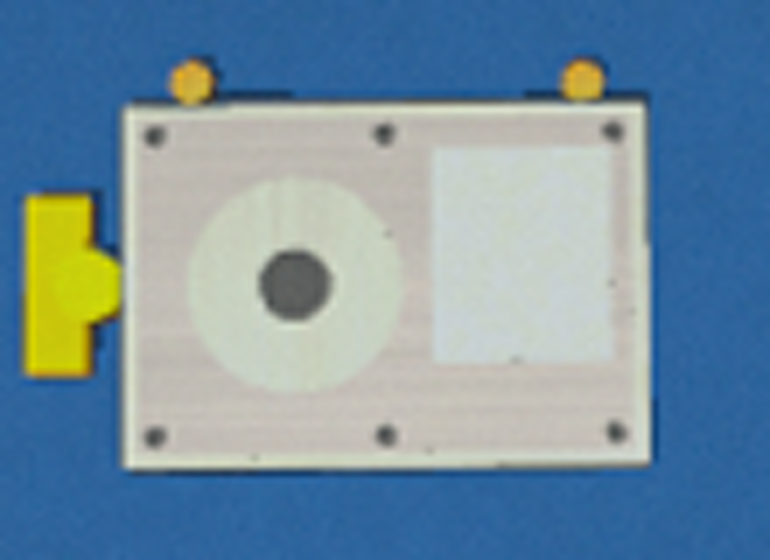

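The drive is closer now, with its top edge at row 104 on the left and 98 on the right. I'll measure the residual yaw by centroids, with no new picture.

```bash
cat >> h.py <<'E'
def cen(s,x,y,w,dark):
    # crop coords (7x of roi 230,205) -> subpixel weighted centroid
    u,v=int(round(230+x/7)),int(round(205+y/7)); p=s["image"][v-w:v+w+1,u-w:u+w+1].astype(float)
    g=(p.sum(2).max()-p.sum(2)) if dark else np.clip(p[:,:,0]-60,0,None)
    if dark: g=np.clip(g-.35*g.max(),0,None)
    Y,X=np.mgrid[v-w:v+w+1,u-w:u+w+1]; return [(g*X).sum()/g.sum(),(g*Y).sum()/g.sum()]
def yawcheck(s):
    d=back(s,[cen(s,192,81,4,0),cen(s,582,80,4,0)],.032); k=back(s,[cen(s,154,136,2,1),cen(s,613,131,2,1)],.038); l=back(s,[cen(s,155,437,2,1),cen(s,617,433,2,1)],.038)
    an=lambda p:np.arctan2(-(p[0,0]-p[1,0]),p[0,1]-p[1,1])
    print("dowels",d[:,:2].round(4).tolist(),an(d).round(4),"screws",an(k).round(4),an(l).round(4), "drive - dowel x",((k[:,0]+l[:,0])/2).mean()-d[:,0].mean())
E
python3 - <<'E'
from h import *
for i in range(2): yawcheck(r.snapshot("top"))
E
```

```text
dowels [[0.6409, 0.0944], [0.6412, -0.0155]] 0.0024 screws 0.0031 0.0031 drive - dowel x -0.05482950896989891
dowels [[0.6409, 0.0944], [0.6412, -0.0155]] 0.0023 screws 0.003 0.0034 drive - dowel x -0.05482029066604244
```

Drive and dowel yaw agree to within 1 mrad, so the drive is home. Next I'll grasp the bar and hover its hole above the rod.

```bash
cat >> h.py <<'E'
DB=down(-.003); GZ=.024
E
python3 - <<'E'
from h import *
B=down(-.154)
r.command_gripper(.07); r.movep([.470,-.347,.10],B); r.move_linear([.470,-.347,GZ],speed=.12)
r.command_gripper(0.0,45); print(r.state()["gripper_width"],where())
r.move_linear([.470,-.347,.20],speed=.15)
r.movep(pw(25,20,200),DB); r.move_linear(pw(25,20,(.150+GZ)*1e3),speed=.1); r.wait(.3)
print(where(),r.state()["gripper_width"],r.state()["tool_rot"])
import pickle
s=r.snapshot("top");w=r.snapshot("wrist");c=r.snapshot("scene"); pickle.dump((s,w,c),open("hov.pkl","wb"))
o=np.zeros((600,800,3),np.uint8)
o[:,:400]=cv2.resize(s["image"][150:270,245:325,::-1],(400,600),interpolation=cv2.INTER_CUBIC)
o[:300,400:]=cv2.resize(c["image"][225:315,300:420,::-1],(400,300),interpolation=cv2.INTER_CUBIC)
o[300:,400:]=cv2.resize(w["image"],(400,300))[:,:,::-1]
cv2.imwrite("pics/hov.png",o)
E
```

```text
0.02156570700722014 (array([-1.137e+02, -3.661e+02,  2.400e+01,  3.000e-01,  1.000e+00,
        8.000e-01]), 34.8)
(array([ 2.540e+01,  2.000e+01,  1.748e+02, -5.000e-01,  1.000e-01,
       -4.700e+00]), 38.3) 0.021599685377454714 [ 2.38219164e-05  9.99998719e-01 -1.47022305e-03  6.31582049e-04]
```

View pics/hov.png

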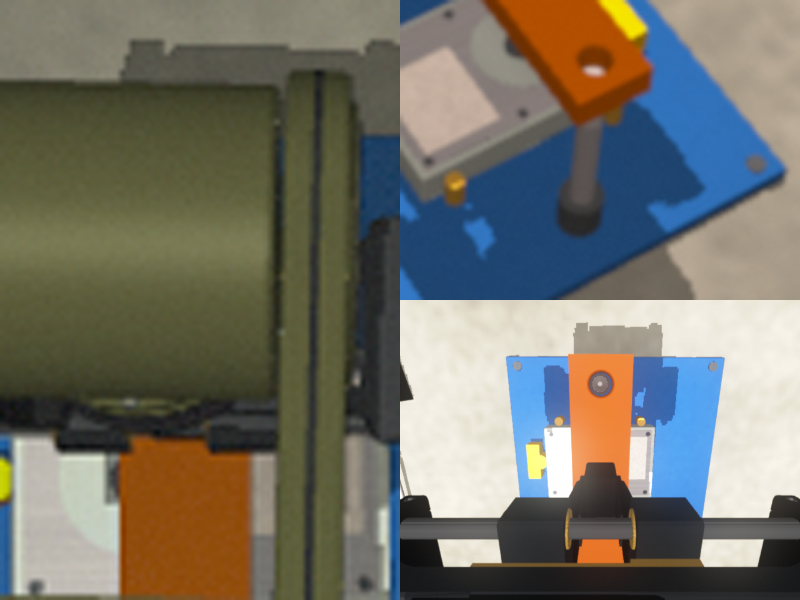

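The scene and wrist views show the rod's tip inside the hole outline, with the hole at about wrist pixel (320, 134). I've used all ten views, so I'll get the offset numerically.

```bash
python3 - <<'E'
from h import *
import pickle
s,w,c=pickle.load(open("hov.pkl","rb"))
h=hsv(w); m=((h[:,:,0]>5)&(h[:,:,0]<22)&(h[:,:,1]>130)).astype(np.uint8)
sub=m[110:160,295:345]; n,l,st,ce=cv2.connectedComponentsWithStats(1-sub)
print(st,ce+[295,110])
print(w["image"][122:148,306:336].mean(2).astype(int))
st=r.state(); T=st["eef_pos"]
for z in (.15,.17): print("hole pred z",z,proj(w,[[T[0]+.08,T[1]-.0003,z+T[2]-.174]]))
print("rod pred",proj(w,[pw(105,20,132)]), proj(w,[pw(105,21,132)])-proj(w,[pw(105,20,132)]),proj(w,[pw(106,20,132)])-proj(w,[pw(105,20,132)]))
E
```

```text
[[   0    0   50   50 1355]
 [   8    5   37   39 1145]] [[318.37859779 134.61180812]
 [320.82707424 134.36768559]]
[[ 90  98 106 104 104 104 105 105 114 128 140 131 140 143 137 136 145 133
  131 114 106 104 104 103 104 108 114 115 108  94]
 [ 94 104 102 103 104 107 116 123 128 141 139 138 138 140 138 137 137 138
  140 128 118 114 104 104 103 103 110 113 113 104]
 [101 102 101 103 108 122 142 138 135 137 136 138 139 137 138 136 137 134
  135 132 130 130 122 106 102 101 104 109 115 114]
 [103 101 102 104 115 144 150 137 135 136 135 138 139 139 137 137 135 133
  134 132 132 137 142 124 105 101 103 106 110 115]
 [102 100 102 107 127 148 138 134 134 136 138 138 138 137 136 136 134 134
  133 132 132 136 142 139 107 103 102 104 109 112]
 [102  99 103 112 135 135 134 134 135 136 138 139 139 137 136 135 133 134
  133 133 131 132 135 136 111 103 102 102 105 110]
 [102 101 105 116 130 131 132 134 135 135 138 136 138 138 135 135 133 131
  131 133 133 132 131 129 119 105 103 104 104 110]
 [101 104 114 124 130 130 132 134 135 137 138 138 139 140 142 136 132 132
  132 130 132 130 130 129 127 114 1
[... 1755 characters left out ...]
4 112 115]
 [105 103 101 102 103 110 121 126 117 117 116 116 116 117 116 117 114 114
  115 119 118 114 103 101 100 101 103 109 114 116]
 [102 107 103 100 102 103 108 115 112 121 132 130 123 116 117 122 126 115
  124 120 115 105 100 101 100 101 106 114 118 115]
 [ 99 108 107 103 101 103 104 104 106 120 135 135 122 111 113 124 129 115
  126 107 101 101 101 100 101 104 111 116 116 109]
 [ 95 101 108 106 103 102 103 102 102 104 108 107 104 102 102 104 105 103
  105 102 102 101 101 103 107 111 116 116 110  97]]
hole pred z 0.15 [[319.84079932 134.50546714]]
hole pred z 0.17 [[319.75829356 134.36499673]]
rod pred [[320.39244704 134.95340843]] [[-1.85367596 -0.00449326]] [[ 0.00436429 -1.93402583]]
```

The hole and rod are aligned in x. In y the bar needs to move about +0.5 mm, against a clearance of ±2 mm. I'll lower it now.

```bash
python3 - <<'E'
from h import *
r.move_linear(pw(25.1,20.55,174),speed=.05)
print(r.move_linear(pw(25.1,20.55,125),speed=.04,f_stop=8),where())
print(r.move_linear(pw(25.1,20.55,68),speed=.04,f_stop=8),where())
E
```

```text
False (array([ 25.4,  20.6, 125.5,  -0.2,   0.3,  -4.3]), 40.1)
False (array([25.4, 20.6, 68.4,  0.6,  0.7, -4.3]), 41.6)
```

```bash
python3 - <<'E'
from h import *
print(r.move_linear(pw(25.1,20.55,59),speed=.012,f_stop=4),where())
r.wait(.3); print(where())
E
```

```text
True (array([25.3, 20.5, 62. ,  0.6, -0.4,  5.2]), 42.2)
(array([25.3, 20.6, 61.9,  1.2,  0.9,  6.3]), 42.5)
```

```bash
python3 - <<'E'
from h import *
r.move_linear(pw(25.1,20.55,61.6),speed=.01); print(where())
r.command_gripper(.05); r.wait(.2); print(where(),r.state()["gripper_width"])
r.move_linear(pw(25.1,20.55,170),speed=.12); r.movep([.38,-.30,.30],down(-.6)); r.wait(.2)
s=r.snapshot("top"); yawcheck(s)
m=mask(s,"bar"); k=np.zeros_like(m);k[170:330,230:360]=1
n,l,st,ce=cv2.connectedComponentsWithStats(m*k); i=1+st[1:,4].argmax(); print(st[i])
c=np.argwhere(l==i)[:,::-1]; print(cv2.minAreaRect((back(s,c,.058)[:,:2]*1000).astype(np.float32)))
for z in (38,58): print("pred corners",z,proj(s,[pw(25+a,20+b,z) for a in(-100,100) for b in(-22.5,22.5)]).round(1).tolist())
print(cen(s,155,437,2,1),cen(s,617,433,2,1),quad(s,"plate",.012)[:3],where())
E
```

```text
(array([25.2, 20.5, 62. , -3.5, -0. ,  4.5]), 42.9)
(array([25.1, 20.5, 61.6,  0.3, -0.1,  0.4]), 43.8) 0.049651513221462815
dowels [[0.6409, 0.0944], [0.6411, -0.0155]] 0.0022 screws 0.0027 0.0034 drive - dowel x -0.05479697444821907
[ 273  181   23  102 1816]
((611.4442138671875, 39.93323516845703), (42.12743377685547, 194.769775390625), 89.68195343017578)
pred corners 38 [[296.8, 283.7], [273.6, 283.8], [296.8, 181.7], [273.9, 181.8]]
pred corners 58 [[296.5, 283.6], [272.9, 283.6], [296.5, 179.8], [273.2, 179.9]]
[np.float64(251.6562468488454), np.float64(267.0047393364929)] [np.float64(317.53846153846155), np.float64(266.24102564102566)] (array([0.58663312, 0.02028329]), (287.3048095703125, 277.50408935546875), 89.5383071899414) (array([-203.6, -319.4,  299.6,    0.4,   -0.7,    1.1]), 46.7)
```

```bash
python3 -c "
from bench import r
print(r.sign_off())"
```

```text
the job is handed in; nothing more can be done
None
```

The drive measures home against both dowels and the stop, the bar lies flat over the rod on the drive and collar, the gripper is clear, the bystanders were never approached, and I handed the job in at about 47 s.

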